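# Shut the brush box past its spring catch

## Task

Shut the sliding lid of the wooden brush box: with the fingertips press the spring-loaded brass catch bar down and, while holding it down, push the lid's upright arm over the catch tooth until the lid is fully home. Then take the hand away so that the catch springs up behind the arm and locks the lid. Only press and push: lift nothing, and leave the brushes, mint holder, tin and heart-shaped tray where they are.

Things in the scene. Friction and masses are not known exactly. Their poses are not given: they have to be found in the camera images.
- brush_box: Fixed wooden box, 240 mm long (its y) and 158 mm wide (its x, -60 to +98 mm). Origin on the table under the middle of its length; +y is the way the lid shuts. The well with the brushes spans x -60 to +40, rims 55 mm above the table; along its +x side a rail, top at 34 mm, carries the brass catch bar on two spring stems. The open lid overhangs the -y end.
- lid (a joint): Slide of the lid in m: 0 = 91 mm open, 0.091 = fully home at its end stop; starts between 0.010 and 0.050. With the catch up the tooth stops it at 0.070; with the catch held down it slides on over the tooth. About 2 N of friction; it stays where it is left and cannot be lifted.
- push_face (a point): Middle of the flat push face of the lid's upright arm: box x = 78 mm, 64 mm above the table. The arm is a pale wooden plate across the slide, 10 mm thick (y), 53 to 75 mm above the table, reaching over the bar (box x 20 to 98 mm). The face looks to the box's -y and travels along +y as the lid shuts; a slope braces the arm's other side, so it is pushed, not pinched.
- catch (a joint): Depression of the brass catch bar in m: 0 = sprung up, 0.009 = down on its stop. Spring force 2.7 N at first, 6.8 N fully down; the bar stays level wherever pressed. Beyond 0.006 the tooth passes under the arm (3 mm clear when fully down). Under the arm the tooth rises only until it meets the arm.
- bar_lane (a point): Point on the flat top of the catch bar at box x = 78, y = 4 mm; 50 mm above the table when up, 41 mm fully down. The bar is 48 mm wide (box x 46 to 94) and 130 mm long (box y -116 to +14). Fingertips have a clear lane at box x above 55 mm. At the start at least 45 mm of bar is free behind the push face (on its -y side).
- tooth (a point): Middle of the top of the catch bar's tooth, box x = 50.5, y = 4 mm. The tooth is 9 mm wide (x 46 to 55), 8 mm long (y 0 to 8) and stands 9 mm above the bar. With the lid home the push face is at box y = 11 mm, 3 mm past the tooth, which can then spring up behind the arm.
- brush1: Slim wooden makeup brush, 182 mm long along its y, 16 mm at the head, loose in the box's well. Origin under its middle.
- brush2: A second such brush beside it in the well.
- brush3: A third such brush beside it in the well.
- holder: Bystander: hard mint silicone brush holder, a block 90 x 55 x 50 mm with three holes, empty, off the box's +y end. Origin under its centre.
- tin: Bystander: round aluminium bobby-pin tin with screw lid, 60 mm across and 33 mm tall, on the table beyond the rail. Origin under its centre.
- heart_tray: Bystander: heart-shaped glass mirror tray, about 116 mm across and 7 mm thick, flat on the table beyond the rail. Origin under the middle of the square part of the heart.

How it is judged:
On the way, in this order (a step that is already met when the one before it is completed fails the run):
1. the catch bar is pressed down by the fingers while the lid's arm is still before the tooth (value of joint catch above 0.004 m and value of joint lid below 0.072 m and contact force between the fingers and catch above 0.5 N), for 0.05 s.
2. the lid's arm passes over the tooth with the catch held down (value of joint lid above 0.074 m and value of joint catch above 0.004 m), for 0.02 s.
At the end, for the whole second after the job is handed in: The lid is at rest fully home (within 4.5 mm of its end stop, the play that the catch leaves) and the catch bar has sprung fully up (within 1.5 mm) behind the arm (value of joint lid above 0.0865 m and value of joint catch below 0.0015 m and velocity of joint lid between -0.005 and 0.005 m/s); the robot touches nothing.
It fails at once if the holder, tin or tray is moved more than 25 mm or lifted (distance of any of holder, tin, heart_tray from where it was at the start of the episode above 0.025 m or height (world z) of any of holder, tin, heart_tray above 0.012 m).
It fails at once if a brush is shifted more than 25 mm or lifted (distance of any of brush1, brush2, brush3 from where it was at the start of the episode above 0.025 m).
It also fails if it takes over 32 s, if anything falls off the work surface, if the arm or the gripper's body presses on something with over 40 N, if the wrist force passes 120 N, or if a joint passes its speed limit or range.

## Robot

A 7-joint arm with a two-finger parallel gripper is mounted at the origin on the work surface. World frame = base frame: x ahead of the robot, y to its left, z up, the work surface at z = 0. Lengths are in m, angles in rad, forces in N, time in s.
With the tool pointing down it reaches from about 0.425 to 0.875 m from the base axis. Payload 8.4 kg.
Tool frame: the origin (TCP) lies at the very end of the fingers, on their centre line; the grasp point (between the pads) lies 19 mm behind it (env.hold_point_z is the distance from the TCP to the grasp point, in m); z points along the fingers, y is the direction in which the jaws open and shut (so a half turn about z gives the same grasp; the last joint's range is limited). The gripper opens to 85 mm and grips with 20 to 120 N. Pads are 22 mm wide; open, the fingers measure 114 mm over their backs; the gripper's body (76 mm by 85 mm) begins 54 mm behind the grasp point. The pads swing forward as they close: fully open they stand 13 mm farther back than shut.
Start: joints at [1.228, 0.333, 0.04, 1.465, -0.013, 1.343, -0.059], TCP at [0.157, -0.631, 0.231] pointing down, gripper open.
Joint ranges: [-2.58, 2.58], [-0.38, 2.09], [-1.3, 1.39], [0.25, 2.4], [-1.5, 4.64], [0.08, 2.09], [-2.65, 2.65]. Speed limits (rad/s): [2.22, 2.22, 2.79, 2.79, 3.14, 3.14, 3.14].

## Interface

Orientations are given as a 3x3 rotation matrix whose columns are the frame's x, y, z axes.
In Python, from workcell import monitor, imaging, env gives the robot as it stands.
- The arm moves only by the shell command python3 -m crank 'ROWS' [FORCE]. ROWS is JSON, a list of rows, each a list of 5 numbers: the shift along the tool's x, y, z in m, then the turn about the tool's z in degrees, then the finger opening in m, from 0 to 0.0854. In form: [[tx, ty, tz, turn, hand], ...]. A call has exactly 5 rows; each row shifts and turns the commanded pose from where the row before left it, along the tool's axes as they then stand; what a row does not reach is not made up. A row lasts 1/10 s, in which the tool goes at most 50 mm and 8.59 degrees, less where a joint would pass 70% of its speed; a pose out of reach is approached as far as the arm can. A call with a gripper value outside its range is refused whole. The fingers move at their own pace and stop on an object; FORCE is the grip in N (left out, the last holds). Time passes only in rows, so rows that do not move let the fingers close, or fill a call up. It gives the time, the measured TCP pose, the force and the opening at its end, in the units of the state.
- monitor.read_state(): the state, without advancing time (a new reading comes with each control period).
- imaging.snapshot(name): name is "side" or "top" or "wrist"; returns a dict with "frame" (420x560x3 uint8, red, green, blue), "depth" (420x560 float32, m along the optical axis (not along the pixel's ray), 0 where there is no reading), "fx", "fy", "cx", "cy" (pixels), "k1" (the pictures are not rectified: a ray, as slopes to the right and down, at radius r is drawn at 1 + k1 r^2 times it, then the intrinsics apply), "view" (4x4, takes a point from world to camera coordinates). Camera axes: x right, y down, z forward; pixel columns grow to the right and rows downward; lengths in m; the calibration is good to about 2 mm. A picture is of the moment at which its call begins.
- env.close_job(): hands the job in, once; it reports no verdict.
The state is a dict: "time_s": time; "joint_pos": joint angles; "dq": joint speeds; "joint_torque": joint torques, N m; "eef_pos": TCP position; "tcp_rot": TCP orientation; "force": force on the tool from outside, world axes, zero at the start; "moment": the same for the moment, N m; "width": finger opening in m.
Only numpy, scipy, OpenCV 4.12 (cv2) and the standard library are available. Lean on these libraries where they do the work, as an engineer would, in place of code of your own. Each camera call takes 0.05 s, during which the arm holds its last target.

## Working session

There is one attempt and no reset: what is moved stays moved. The work goes in short steps, Python scripts to look and compute and a shell command to move; the robot and the scene stay as the last step left them, time stands still between calls to the robot, and variables do not carry over. Pictures are saved under pics/ and viewed, and the job is handed in when it is done.

```bash
mkdir -p pics; ls; python3 - <<'E'
from workcell import monitor, imaging, env
import cv2, numpy as np
s=monitor.read_state()
for k in s: print(k, np.round(s[k],4).tolist())
for n in ("top","side"):
    d=imaging.snapshot(n); cv2.imwrite(f"pics/{n}0.png",d["frame"][:,:,::-1]); np.savez(f"{n}0.npz",**d)
    print(n,d["fx"],d["fy"],d["cx"],d["cy"],d["k1"]); print(np.round(d["view"],4))
E
```

```text
pics
time_s 0.0
joint_pos [1.2278, 0.3339, 0.0398, 1.4663, -0.0134, 1.3433, -0.0585]
dq [0.0014, 0.0001, -0.0003, -0.0012, 0.0007, 0.0004, 0.0005]
joint_torque [-0.001, -65.8552, 1.3651, -40.5551, 0.0167, 0.0127, 0.0]
eef_pos [0.1568, -0.6303, 0.2304]
tcp_rot [[0.9704, 0.2415, -0.0005], [0.2415, -0.9704, 0.0015], [-0.0001, -0.0016, -1.0]]
force [0.1408, -0.046, -0.2822]
moment [0.0301, -0.0308, 0.0018]
width 0.0854
top 496.21145814922346 496.21145814922346 285.0747432855118 208.47331146131867 0.042418908236618154
[[-0.0256 -0.9995 -0.0193  0.0868]
 [-0.9941  0.0275 -0.1047  0.6091]
 [ 0.1051  0.0165 -0.9943  1.042 ]
 [ 0.      0.      0.      1.    ]]
side 383.3691226186247 383.3691226186247 283.20887996175946 205.34054662374274 -0.08136892393107338
[[-0.7934 -0.6086  0.0057  0.5273]
 [-0.3957  0.5086 -0.7647  0.2596]
 [ 0.4625 -0.609  -0.6444  0.6046]
 [ 0.      0.      0.      1.    ]]
```

View pics/top0.png

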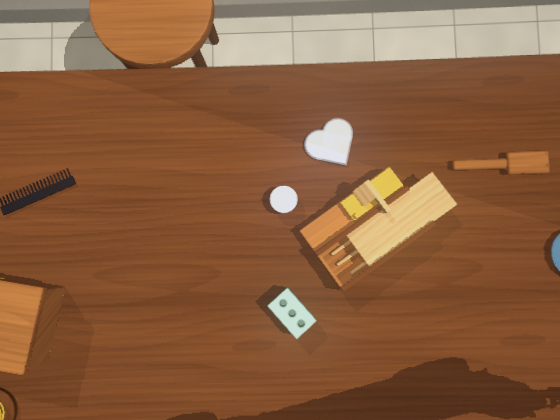

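View pics/side0.png

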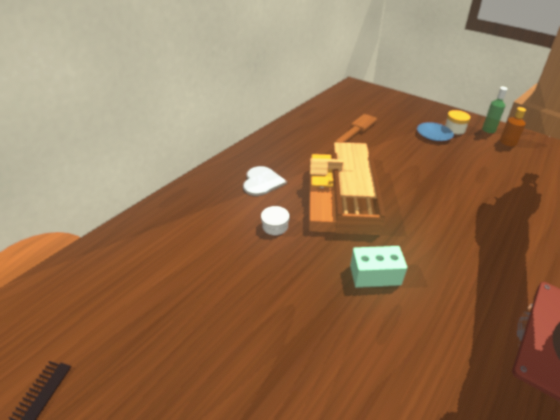

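The top view shows the yellow catch bar from about (402,183) to (343,215). The lid's arm crosses it at about (378,200), the tin is at (284,199) and the holder at (292,313). Next I'll measure the bar, rail and arm.

```bash
cat > h.py <<'E'
import numpy as np, cv2
def K(d): return np.array([[d["fx"],0,d["cx"]],[0,d["fy"],d["cy"]],[0,0,1]],float)
def D(d): return np.array([float(d["k1"]),0,0,0],float)
def cast(d,px,z):
    px=np.asarray(px,float).reshape(-1,1,2)
    n=cv2.undistortPoints(px,K(d),D(d)).reshape(-1,2)
    V=np.asarray(d["view"],float);R=V[:3,:3];o=-R.T@V[:3,3]
    r=np.c_[n,np.ones(len(n))]@R
    return o+r*((z-o[2])/r[:,2])[:,None]
def cloud(d):
    h,w=d["depth"].shape;v,u=np.mgrid[:h,:w]
    n=cv2.undistortPoints(np.stack([u,v],-1).reshape(-1,1,2).astype(float),K(d),D(d)).reshape(-1,2)
    z=d["depth"].reshape(-1,1).astype(float);V=np.asarray(d["view"],float)
    return ((np.c_[n,np.ones(len(n))]*z-V[:3,3])@V[:3,:3]).reshape(h,w,3)
def proj(d,P):
    V=np.asarray(d["view"],float);r,_=cv2.Rodrigues(V[:3,:3])
    return cv2.projectPoints(np.asarray(P,float).reshape(-1,1,3),r,V[:3,3],K(d),D(d))[0].reshape(-1,2)
E
python3 - <<'E'
from h import *
d=dict(np.load("top0.npz"))
f=d["frame"];hsv=cv2.cvtColor(f,cv2.COLOR_RGB2HSV)
print(hsv[185,388],hsv[207,355],hsv[228,325],hsv[215,400],hsv[198,378],hsv[190,365])
m=((hsv[...,0]>=22)&(hsv[...,0]<=28)&(hsv[...,1]>200)&(hsv[...,2]>120)).astype(np.uint8)
m[:150]=0;m[260:]=0;m[:,:300]=0;m[:,470:]=0
n,l,st,c=cv2.connectedComponentsWithStats(m);print(st[1:][st[1:,4]>20])
P=cloud(d)
pts=np.argwhere(m)[:,::-1]
print("depth z of bar",np.percentile(P[m>0][:,2],[5,25,50,75,95]))
W=cast(d,pts,0.05)
r=cv2.minAreaRect(W[:,:2].astype(np.float32)*1000);print(r,cv2.boxPoints(r))
im=cv2.resize(f[150:300,280:480],(800,600),interpolation=cv2.INTER_NEAREST)[:,:,::-1]
cv2.imwrite("pics/topcrop.png",im)
im=cv2.resize(m[150:300,280:480]*255,(800,600),interpolation=cv2.INTER_NEAREST)
cv2.imwrite("pics/mask.png",im)
E
```

```text
[ 24 162 228] [ 23 160 229] [ 15 156 217] [ 20 104 229] [ 21  97 228] [ 17 116 208]
[]Traceback (most recent call last):
  File "<stdin>", line 10, in <module>
    return _quantile_unchecked(
        a, q, axis, out, overwrite_input, method, keepdims, weights)
    return _ureduce(a,
                    func=_quantile_ureduce_func,
    ...<5 lines>...
                    overwrite_input=overwrite_input,
                    method=method)
    r = func(a, **kwargs)
    result = _quantile(arr,
                       quantiles=q,
    ...<2 lines>...
                       out=out,
                       weights=wgt)
    slices_having_nans = np.isnan(arr[-1, ...])
                                  ~~~^^^^^^^^^
IndexError: index -1 is out of bounds for axis 0 with size 0
```

```bash
cat > m.py <<'E'
from h import *
d=dict(np.load("top0.npz"))
f=d["frame"];hsv=cv2.cvtColor(f,cv2.COLOR_RGB2HSV)
m=((hsv[...,0]>=21)&(hsv[...,0]<=28)&(hsv[...,1]>140)&(hsv[...,2]>120)).astype(np.uint8)
m[:150]=0;m[260:]=0;m[:,:300]=0;m[:,470:]=0
n,l,st,c=cv2.connectedComponentsWithStats(m);print(st[1:][st[1:,4]>20])
for i in range(1,n):
    if st[i,4]<100: m[l==i]=0
P=cloud(d)
pts=np.argwhere(m)[:,::-1]
print("depth z of bar",np.percentile(P[m>0][:,2],[5,25,50,75,95]))
W=cast(d,pts,0.05)
r=cv2.minAreaRect(W[:,:2].astype(np.float32)*1000);print(r,cv2.boxPoints(r))
cv2.imwrite("pics/topcrop.png",cv2.resize(f[150:300,280:480],(800,600),interpolation=cv2.INTER_NEAREST)[:,:,::-1])
cv2.imwrite("pics/mask.png",cv2.resize(m[150:300,280:480]*255,(800,600),interpolation=cv2.INTER_NEAREST))
E
python3 m.py
```

```text
[[371 168  32  31 537]
 [341 194  32  24 382]]
depth z of bar [0.04631124 0.04858133 0.0499756  0.05126835 0.05351835]
((636.4635009765625, -114.03033447265625), (47.7984619140625, 129.87713623046875), 34.335365295410156) [[ 580.101     -73.887314]
 [ 653.3564   -181.1334  ]
 [ 692.826    -154.17336 ]
 [ 619.5706    -46.92726 ]]
```

View pics/topcrop.png

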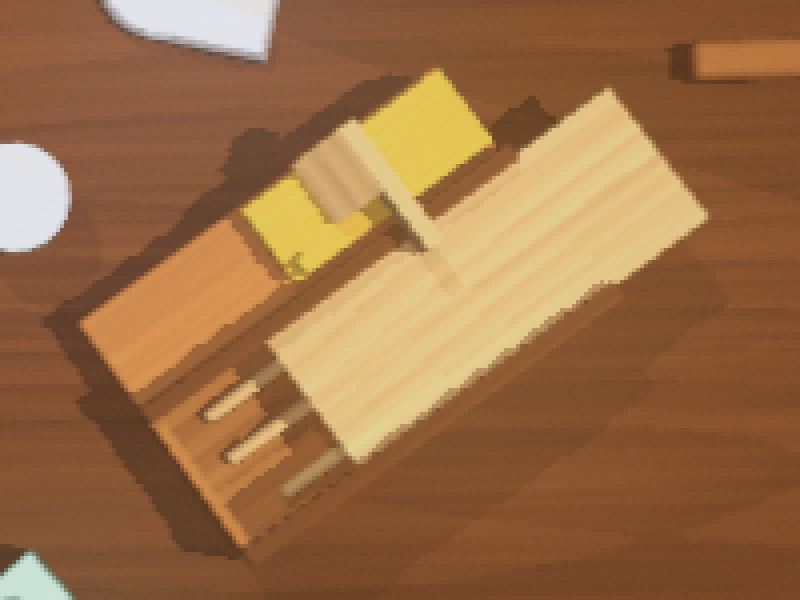

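View pics/mask.png

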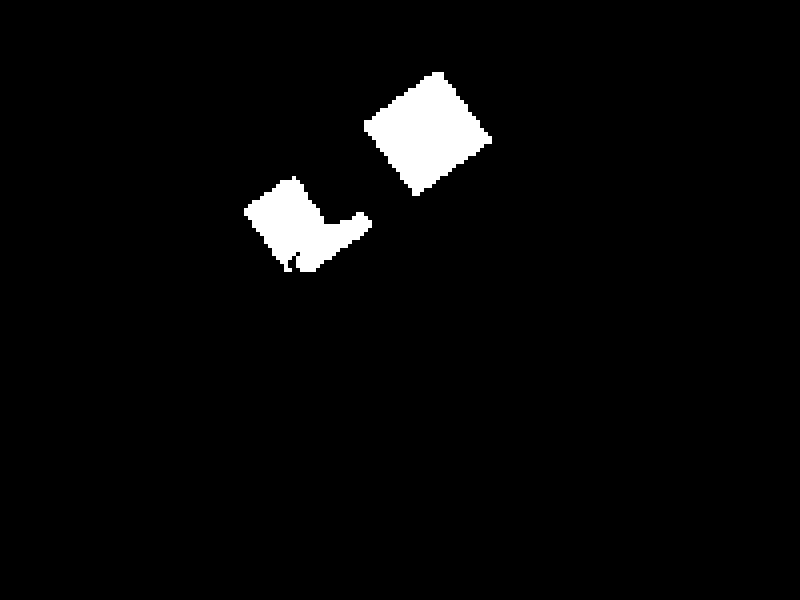

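The bar measures 47.8 × 129.9 mm at z ≈ 50 mm, against 48 × 130 mm stated, so the box pose is sound. Now the push face: the boundary between yellow and the arm's top edge, at about crop (365,125) to (415,193), cast at z = 75 mm.

```bash
cat >> h.py <<'E'
BX=np.array([.8257,.5640,0]);BY=np.array([-.5640,.8257,0]);BO=np.array([.5499,-.1113,0])
def tobox(p): p=np.asarray(p)-BO; return np.stack([p@BX,p@BY,p[...,2]],-1)
def toworld(b): b=np.asarray(b,float); return BO+b[0]*BX+b[1]*BY+b[2]*np.array([0,0,1])
E
python3 - <<'E'
from h import *
d=dict(np.load("top0.npz"))
def full(c): return np.array(c)/4+[280,150]-0.375
print("face edge @75", np.round(tobox(cast(d,full([[365,127],[390,160],[414,193]]),.075))*1000,1))
print("arm far edge @75", np.round(tobox(cast(d,full([[342,124],[385,190],[420,240]]),.075))*1000,1))
print("tooth", proj(d,toworld([.0505,.004,.059])), (proj(d,toworld([.0505,.004,.059]))-[280,150])*4)
# cloud stats on arm top
P=tobox(cloud(d)); 
a=(P[...,0]>.060)&(P[...,0]<.096)&(P[...,2]>.068)&(P[...,2]<.085)&(np.abs(P[...,1])<.15)
print(a.sum(), np.percentile(P[a][:,1]*1000,[0,5,50,95,100]),np.median(P[a][:,2]))
s=dict(np.load("side0.npz"))
im=s["frame"][:,:,::-1].copy()
for q in [(46,-116,50),(94,-116,50),(46,14,50),(94,14,50),(-60,-120,0),(98,120,34),(98,120,0)]:
    u=proj(s,toworld(np.array(q)/1000))[0]; print(q,u.round(1)); cv2.circle(im,tuple(int(round(x)) for x in u),1,(255,0,255),-1)
cv2.imwrite("pics/sidechk.png",cv2.resize(im[120:260,230:410],(720,560),interpolation=cv2.INTER_NEAREST))
E
```

```text
face edge @75 [[ 90.2 -60.4  75. ]
 [ 68.8 -60.5  75. ]
 [ 47.7 -60.1  75. ]]
arm far edge @75 [[ 98.5 -51.7  75. ]
 [ 57.7 -48.9  75. ]
 [ 26.3 -47.9  75. ]]
tooth [[356.445728   215.52529652]] [[305.782912   262.10118608]]
176 [-59.67909748 -57.83332215 -48.57393339 -38.88429809 -33.21841075] 0.07329409217798946
(46, -116, 50) [329.6 155.2]
(94, -116, 50) [311.  154.5]
(46, 14, 50) [331.8 185.6]
(94, 14, 50) [311.  184.8]
(-60, -120, 0) [367.8 171.8]
(98, 120, 34) [308.8 220.7]
(98, 120, 0) [308.  232.1]
```

View pics/sidechk.png

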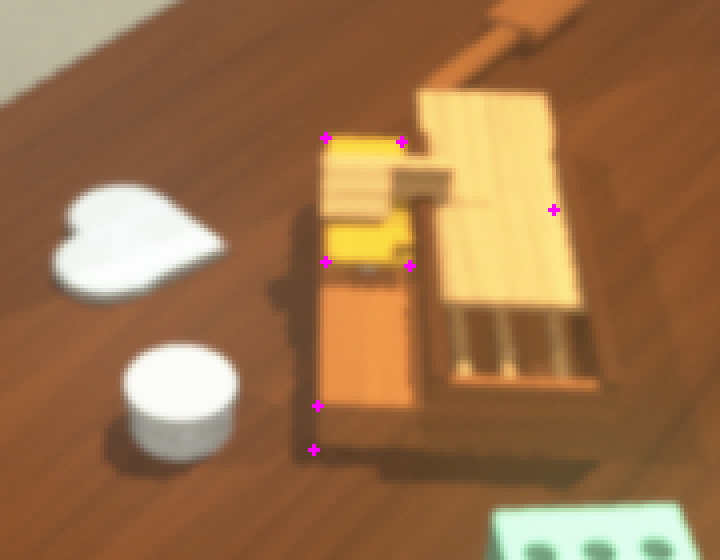

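The side view confirms the pose: the projected bar corners land on the bar, at side-crop (325,137) to (410,265). The face edge is at box y ≈ -60, so the lid is at ≈ 0.020 m, and the bar is free from -116 to -60. I'll turn the tool so its x lies along the box's x, close the fingers, and move towards box (76, -90).

```bash
python3 -m crank '[[0,0,0,-6.8,0],[0,0,0,-6.8,0],[0,0,0,-6.8,0],[0.03,-0.005,0,0,0],[0.04,-0.007,0,0,0]]' 30
python3 -m crank '[[0.04,-0.007,0,0,0],[0.04,-0.007,0,0,0],[0.04,-0.007,0,0,0],[0.04,-0.007,0,0,0],[0.04,-0.007,0,0,0]]'
python3 -m crank '[[0.04,-0.007,0,0,0],[0.04,-0.007,0,0,0],[0.04,-0.007,0,0,0],[0.04,-0.007,0,0,0],[0.04,-0.007,0,0,0]]'
```

```text
time_s: 0.6
eef_pos: [0.2061, -0.5817, 0.2304]
tcp_rot: [[0.828, 0.561, -0.001], [0.561, -0.828, 0.001], [-0.001, -0.001, -1.0]]
force: [1.2, -0.6, 0.3]
width: 0.0122
time_s: 1.1
eef_pos: [0.354, -0.4381, 0.2311]
tcp_rot: [[0.825, 0.564, -0.0], [0.564, -0.825, 0.0], [-0.0, -0.0, -1.0]]
force: [1.0, -0.5, 0.3]
width: -0.0002
time_s: 1.6
eef_pos: [0.4993, -0.2964, 0.2311]
tcp_rot: [[0.826, 0.564, -0.0], [0.564, -0.826, 0.0], [-0.0, -0.0, -1.0]]
force: [0.6, -0.8, 0.2]
width: -0.0003
```

```bash
python3 -m crank '[[0.04,-0.007,0,0,0],[0.04,-0.007,0,0,0],[0.04,-0.007,0,0,0],[0.04,-0.007,0,0,0],[0.03,-0.0035,0,0,0]]'
python3 -m crank '[[0.03,-0.003,-0.0,0,0],[0,0,0.03,0,0],[0,0,0.03,0,0],[0,0,0.03,0,0],[0,0,0,0,0]]'
python3 - <<'E'
from h import *
from workcell import monitor, imaging
s=monitor.read_state();print(tobox(s["eef_pos"]).round(4),s["force"])
for n in ("top","wrist"):
    d=imaging.snapshot(n); cv2.imwrite(f"pics/{n}1.png",d["frame"][:,:,::-1]); np.savez(f"{n}1.npz",**d)
E
```

```text
time_s: 2.1
eef_pos: [0.6389, -0.1616, 0.2308]
tcp_rot: [[0.824, 0.566, -0.0], [0.566, -0.824, 0.001], [0.0, -0.001, -1.0]]
force: [-0.5, -0.3, 0.2]
width: -0.0001
time_s: 2.6
eef_pos: [0.6578, -0.1448, 0.1362]
tcp_rot: [[0.825, 0.565, -0.008], [0.565, -0.825, 0.002], [-0.006, -0.006, -1.0]]
force: [-0.8, -0.1, -0.2]
width: -0.0001
[ 0.0702 -0.0885  0.1362] [-0.81611056 -0.13681768 -0.18647572]
```

View pics/wrist1.png

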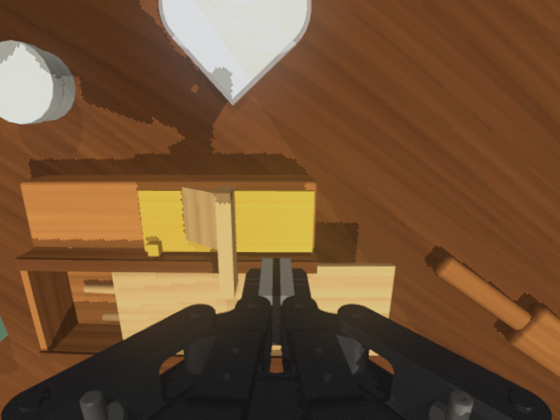

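View pics/top1.png

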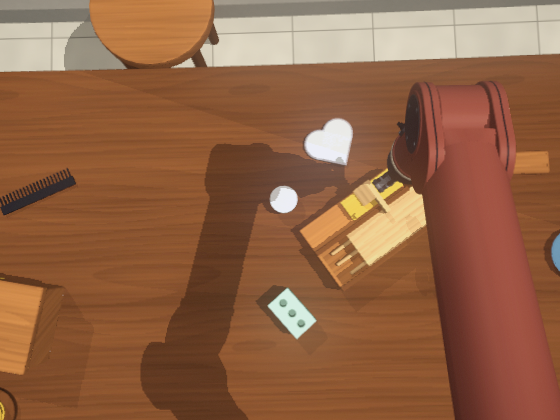

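The wrist view shows the closed fingertips at about (278,262). That is between the arm's face at column 235 and the bar's end at column 315. I'll use its depth to check the finger profile and the arm's position.

```bash
python3 - <<'E'
from h import *
from workcell import monitor
s=monitor.read_state()
d=dict(np.load("wrist1.npz"));Pw=cloud(d);ok=d["depth"]>0
print(tobox(s["eef_pos"]).round(4))
t=(Pw-s["eef_pos"])@np.array(s["tcp_rot"])*1000
g=ok&(t[...,2]<3)&(t[...,2]>-120)
for a,b in [(-5,3),(-15,-5),(-25,-15),(-35,-25),(-45,-35),(-60,-45),(-80,-60)]:
    k=g&(t[...,2]>=a)&(t[...,2]<b)
    if k.sum(): print(a,b,k.sum(),"x",t[k][:,0].min().round(),t[k][:,0].max().round(),"y",np.percentile(t[k][:,1],[1,99]).round())
P=tobox(Pw)*1000
for nm,px in dict(barNE=(314,191),barSE=(313,251),faceTop=(235,195),faceBot=(237,250)).items():
    z=75 if 'face' in nm else 50
    print(nm, tobox(cast(d,[px],z/1000)).round(4)*1000)
a=ok&(P[...,0]>60)&(P[...,0]<94)&(P[...,1]>-112)&(P[...,1]<-64)&(P[...,2]<70)&(P[...,2]>30)
print("bar z",np.median(P[a][:,2]))
E
```

```text
[ 0.0722 -0.0903  0.1415]
-5 3 108 x 6.0 11.0 y [-13.   8.]
-15 -5 577 x 6.0 11.0 y [-15.  11.]
-25 -15 719 x 5.0 12.0 y [-15.  11.]
-35 -25 706 x -12.0 12.0 y [-15.  11.]
-45 -35 1643 x -12.0 14.0 y [-29.  26.]
-60 -45 8755 x -12.0 15.0 y [-40.  37.]
-80 -60 18676 x -9.0 19.0 y [-55.  52.]
barNE [[  93.8 -115.8   50. ]]
barSE [[  46.4 -116.7   50. ]]
faceTop [[ 96.6 -61.3  75. ]]
faceBot [[ 57.7 -61.3  75. ]]
bar z 50.161187241067815
```

```bash
python3 - <<'E'
from h import *
from workcell import monitor
s=monitor.read_state();print(s["joint_pos"].__class__,np.round(s["joint_pos"],2))
d=dict(np.load("wrist1.npz"));Pw=cloud(d);ok=d["depth"]>0
t=(Pw-s["eef_pos"])@np.array(s["tcp_rot"])*1000
for a in range(-60,-28,3):
    k=ok&(t[...,2]>=a)&(t[...,2]<a+3)
    if k.sum(): print(a,a+3,k.sum(),"y",np.percentile(t[k][:,1],[0,2,98,100]).round(),"x",np.percentile(t[k][:,0],[0,2,98,100]).round())
E
```

```text
<class 'numpy.ndarray'> [ 0.44  0.47 -0.39  1.48  0.19  1.22 -0.95]
-60 -57 1379 y [-44. -42.  39.  41.] x [-10.  -8.  13.  13.]
-57 -54 2884 y [-42. -39.  35.  38.] x [-9. -8. 12. 13.]
-54 -51 2041 y [-40. -37.  34.  37.] x [-9. -8. 13. 14.]
-51 -48 1321 y [-38. -35.  32.  34.] x [-11.  -8.  14.  15.]
-48 -45 1130 y [-35. -33.  29.  32.] x [-12.  -8.  14.  14.]
-45 -42 813 y [-33. -29.  26.  29.] x [-12.  -9.  14.  14.]
-42 -39 372 y [-23. -22.  19.  24.] x [-4. -0. 13. 14.]
-39 -36 165 y [-18. -13.  13.  16.] x [-11. -10.  12.  12.]
-36 -33 485 y [-10.  -7.   4.   5.] x [-12. -11.  11.  12.]
-33 -30 144 y [-15.  -8.   4.  11.] x [ 7. 10. 11. 11.]
-30 -27 215 y [-15. -15.  11.  12.] x [ 6.  6. 11. 12.]
```

The finger linkage flares only 2–5 mm above where the arm's top would pass. Turning the tool 90° puts the 24 mm slim side in the push direction, which gives a clean fit.

```bash
python3 -m crank '[[0,0,0,8.5,0],[0,0,0,8.5,0],[0,0,0,8.5,0],[0,0,0,8.5,0],[0,0,0,8.5,0]]'
python3 -m crank '[[0,0,0,8.5,0],[0,0,0,8.5,0],[0,0,0,8.5,0],[0,0,0,8.5,0],[0,0,0,8.5,0]]'
python3 -m crank '[[0,0,0,5,0],[0,0,0.02,0,0],[0,0,0.02,0,0],[0,0,0,0,0],[0,0,0,0,0]]'
python3 - <<'E'
from h import *
from workcell import monitor, imaging
s=monitor.read_state();print(tobox(s["eef_pos"]).round(4),np.round(s["force"],2),np.round(s["joint_pos"],2))
R=np.array(s["tcp_rot"]);print("tool x in box",(R[:,0]@BX).round(4),(R[:,0]@BY).round(4),"z",R[:,2].round(4))
for n in ("side","wrist"):
    d=imaging.snapshot(n); cv2.imwrite(f"pics/{n}2.png",d["frame"][:,:,::-1]); np.savez(f"{n}2.npz",**d)
E
```

```text
time_s: 3.2
eef_pos: [0.662, -0.1452, 0.1442]
tcp_rot: [[0.989, -0.148, 0.004], [-0.148, -0.989, -0.0], [0.004, -0.0, -1.0]]
force: [-0.7, 0.4, 0.1]
width: -0.0002
time_s: 3.7
eef_pos: [0.662, -0.145, 0.1442]
tcp_rot: [[0.63, -0.777, 0.004], [-0.777, -0.63, -0.0], [0.002, -0.003, -1.0]]
force: [0.7, -0.5, 0.3]
width: 0.0002
time_s: 4.2
eef_pos: [0.6615, -0.1451, 0.1032]
tcp_rot: [[0.565, -0.825, 0.002], [-0.825, -0.565, -0.0], [0.001, -0.001, -1.0]]
force: [0.9, -0.6, 0.5]
width: 0.0001
[ 0.073  -0.0908  0.1032] [ 0.86 -0.55  0.54] [ 0.24  0.48 -0.11  1.53  0.06  1.13 -2.43]
tool x in box 0.0006 -0.9999 z [ 0.0017 -0.     -1.    ]
```

View pics/side2.png

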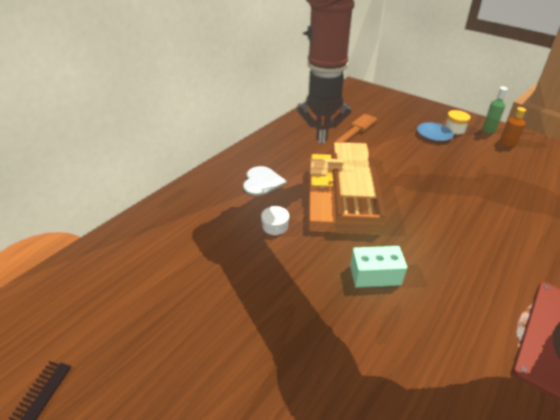

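View pics/wrist2.png

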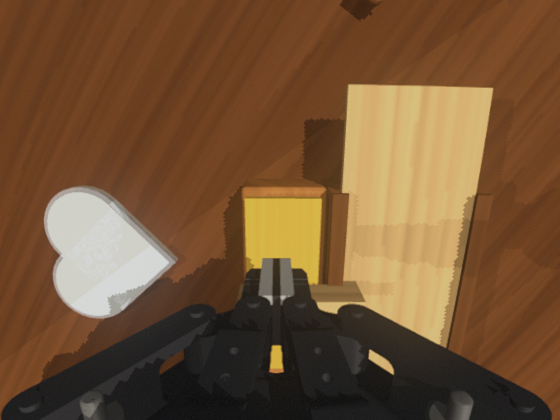

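Joint 7 came out at -2.43, close to its -2.65 limit, and the push would bring it closer. I'll take the opposite half turn, which gives the same finger shape; the tip at z = 103 mm is clear of everything.

```bash
for i in 1; do :; done
python3 -m crank '[[0,0,0,-8.5,0],[0,0,0,-8.5,0],[0,0,0,-8.5,0],[0,0,0,-8.5,0],[0,0,0,-8.5,0]]'
python3 -m crank '[[0,0,0,-8.5,0],[0,0,0,-8.5,0],[0,0,0,-8.5,0],[0,0,0,-8.5,0],[0,0,0,-8.5,0]]'
python3 -m crank '[[0,0,0,-8.5,0],[0,0,0,-8.5,0],[0,0,0,-8.5,0],[0,0,0,-8.5,0],[0,0,0,-8.5,0]]'
python3 -m crank '[[0,0,0,-8.5,0],[0,0,0,-8.5,0],[0,0,0,-8.5,0],[0,0,0,-8.5,0],[0,0,0,-8.5,0]]'
python3 -m crank '[[0,0,0,-8.5,0],[0,0,0,-1.5,0],[0,0,0,0,0],[0,0,0,0,0],[0,0,0,0,0]]'
python3 - <<'E'
from h import *
from workcell import monitor, imaging
s=monitor.read_state();print(tobox(s["eef_pos"]).round(4),np.round(s["force"],2),np.round(s["joint_pos"],2))
R=np.array(s["tcp_rot"]);print("tool x in box",(R[:,0]@BX).round(4),(R[:,0]@BY).round(4),"z",R[:,2].round(4))
for n in ("wrist",):
    d=imaging.snapshot(n); cv2.imwrite(f"pics/{n}3.png",d["frame"][:,:,::-1]); np.savez(f"{n}3.npz",**d)
E
```

```text
time_s: 4.8
eef_pos: [0.6615, -0.1453, 0.1031]
tcp_rot: [[0.975, -0.221, 0.002], [-0.221, -0.975, -0.0], [0.002, -0.0, -1.0]]
force: [0.6, 0.3, 0.2]
width: 0.0
time_s: 5.3
eef_pos: [0.6615, -0.1454, 0.1031]
tcp_rot: [[0.869, 0.495, 0.002], [0.495, -0.869, -0.001], [0.002, 0.002, -1.0]]
force: [0.6, -0.2, -0.0]
width: 0.0002
time_s: 5.8
eef_pos: [0.6615, -0.1456, 0.1031]
tcp_rot: [[0.306, 0.952, 0.002], [0.952, -0.306, -0.001], [-0.0, 0.002, -1.0]]
force: [0.3, 0.1, 0.5]
width: -0.0
time_s: 6.3
eef_pos: [0.6614, -0.1457, 0.103]
tcp_rot: [[-0.417, 0.909, 0.002], [0.909, 0.417, -0.001], [-0.002, 0.001, -1.0]]
force: [0.1, -0.0, 0.2]
width: -0.0001
time_s: 6.8
eef_pos: [0.6608, -0.1451, 0.1016]
tcp_rot: [[-0.563, 0.827, 0.0], [0.827, 0.563, -0.0], [-0.0, 0.0, -1.0]]
force: [-0.2, 0.1, 0.4]
width: 0.0001
[ 0.0725 -0.0905  0.1016] [-0.19  0.11  0.4 ] [ 0.65  0.58 -0.7   1.51  0.39  1.2   0.48]
tool x in box 0.0016 0.9999 z [ 3.e-04 -2.e-04 -1.e+00]
```

View pics/wrist3.png

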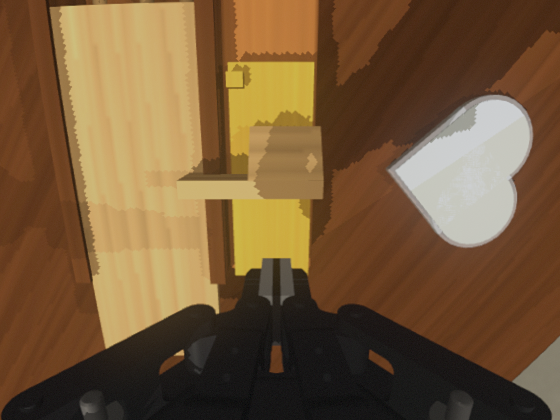

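The wrist view shows the fingertips at (277,270) over the free bar. The arm is ahead at row 198 and the tooth at (235,78). Joint 7 is now at 0.48, with plenty of range. Descending.

```bash

python3 -m crank '[[0,0.004,0.015,0,0],[0,0,0.015,0,0],[0,0,0.012,0,0],[0,0,0,0,0],[0,0,0,0,0]]'
python3 - <<'E'
from h import *
from workcell import monitor
s=monitor.read_state();print(tobox(s["eef_pos"]).round(4),np.round(s["force"],2))
E
```

```text
time_s: 7.35
eef_pos: [0.6636, -0.1427, 0.0586]
tcp_rot: [[-0.564, 0.825, -0.001], [0.825, 0.564, 0.0], [0.001, -0.001, -1.0]]
force: [0.3, -0.8, -0.6]
width: -0.0
[ 0.0762 -0.0901  0.0586] [ 0.33 -0.79 -0.57]
```

```bash

python3 -m crank '[[0,0,0.006,0,0],[0,0,0.005,0,0],[0,0,0.004,0,0],[0,0,0.001,0,0],[0,0,0,0,0]]'
python3 - <<'E'
from h import *
from workcell import monitor
s=monitor.read_state();print(tobox(s["eef_pos"]).round(4),np.round(s["force"],2))
E
```

```text
time_s: 7.85
eef_pos: [0.6645, -0.1429, 0.0438]
tcp_rot: [[-0.564, 0.825, 0.001], [0.825, 0.564, -0.0], [-0.001, 0.001, -1.0]]
force: [0.9, 0.1, 4.8]
width: 0.0
[ 0.0768 -0.0907  0.0438] [0.95 0.11 4.8 ]
```

```bash

python3 -m crank '[[0,0,0.002,0,0],[0,0,0.001,0,0],[0,0,0.001,0,0],[0,0,0,0,0],[0,0,0,0,0]]'
```

```text
time_s: 8.35
eef_pos: [0.6645, -0.1429, 0.0408]
tcp_rot: [[-0.564, 0.826, 0.001], [0.826, 0.564, -0.001], [-0.001, 0.001, -1.0]]
force: [-1.5, 0.3, 11.4]
width: 0.0001
```

The bar is on its stop: z = 40.8 mm at 11.4 N. Now pushing along box +y.

```bash
cat > st.py <<'E'
from h import *
from workcell import monitor
s=monitor.read_state();f=np.array(s["force"]);print("box",(tobox(s["eef_pos"])*1000).round(1),"F box xyz",np.round([f@BX,f@BY,f[2]],1),"j7",s["joint_pos"][6].round(2))
E
python3 -m crank '[[0.004,0,0,0,0],[0.005,0,0,0,0],[0.005,0,0,0,0],[0.005,0,0,0,0],[0.005,0,0,0,0]]'; python3 st.py
python3 -m crank '[[0.005,0,0,0,0],[0.005,0,0,0,0],[0.005,0,0,0,0],[0.005,0,0,0,0],[0.004,0,0,0,0]]'; python3 st.py
```

```text
time_s: 8.85
eef_pos: [0.6521, -0.125, 0.041]
tcp_rot: [[-0.563, 0.826, 0.004], [0.826, 0.563, -0.003], [-0.004, 0.002, -1.0]]
force: [4.1, -6.1, 7.4]
width: 0.0001
box [ 76.6 -69.   41. ] F box xyz [-0.  -7.4  7.4] j7 0.42
time_s: 9.35
eef_pos: [0.6388, -0.1055, 0.041]
tcp_rot: [[-0.563, 0.826, 0.005], [0.826, 0.563, -0.003], [-0.005, 0.002, -1.0]]
force: [4.1, -5.1, 7.6]
width: 0.0002
box [ 76.7 -45.4  41. ] F box xyz [ 0.5 -6.6  7.6] j7 0.39
```

```bash

python3 -m crank '[[0.005,0,0.001,0,0],[0.005,0,0,0,0],[0.005,0,0,0,0],[0.004,0,0,0,0],[0.003,0,0,0,0]]'; python3 st.py
python3 -m crank '[[0.004,0,0,0,0],[0.004,0,0,0,0],[0.004,0,0,0,0],[0.003,0,0,0,0],[0.003,0,0,0,0]]'; python3 st.py
```

```text
time_s: 9.85
eef_pos: [0.6275, -0.0885, 0.0409]
tcp_rot: [[-0.562, 0.827, 0.007], [0.827, 0.562, -0.004], [-0.007, 0.003, -1.0]]
force: [5.4, -9.1, 12.3]
width: 0.0
box [ 76.9 -24.9  40.9] F box xyz [ -0.7 -10.6  12.3] j7 0.36
time_s: 10.35
eef_pos: [0.6175, -0.0737, 0.0409]
tcp_rot: [[-0.562, 0.827, 0.007], [0.827, 0.562, -0.004], [-0.007, 0.003, -1.0]]
force: [5.9, -9.7, 12.5]
width: 0.0001
box [77.  -7.1 40.9] F box xyz [ -0.6 -11.3  12.5] j7 0.34
```

```bash

python3 -m crank '[[0.002,0,0,0,0],[0.002,0,0,0,0],[0.001,0,0,0,0],[0.001,0,0,0,0],[0.001,0,0,0,0]]'; python3 st.py
```

```text
time_s: 10.85
eef_pos: [0.614, -0.0686, 0.041]
tcp_rot: [[-0.562, 0.827, 0.008], [0.827, 0.562, -0.005], [-0.008, 0.004, -1.0]]
force: [8.2, -11.7, 9.9]
width: -0.0
box [77.  -0.9 41. ] F box xyz [  0.1 -14.3   9.9] j7 0.33
```

```bash

python3 -m crank '[[0.001,0,0,0,0],[0.001,0,0,0,0],[0.001,0,0,0,0],[0,0,0,0,0],[0,0,0,0,0]]'; python3 st.py
python3 - <<'E'
from h import *
from workcell import imaging
for n in ("wrist","side"):
    d=imaging.snapshot(n); cv2.imwrite(f"pics/{n}4.png",d["frame"][:,:,::-1]); np.savez(f"{n}4.npz",**d)
E
```

```text
time_s: 11.35
eef_pos: [0.6138, -0.0685, 0.041]
tcp_rot: [[-0.56, 0.828, 0.011], [0.828, 0.56, -0.007], [-0.011, 0.005, -1.0]]
force: [14.5, -15.8, 5.1]
width: -0.0
box [77.  -0.7 41. ] F box xyz [  3.  -21.2   5.1] j7 0.33
```

View pics/wrist4.png

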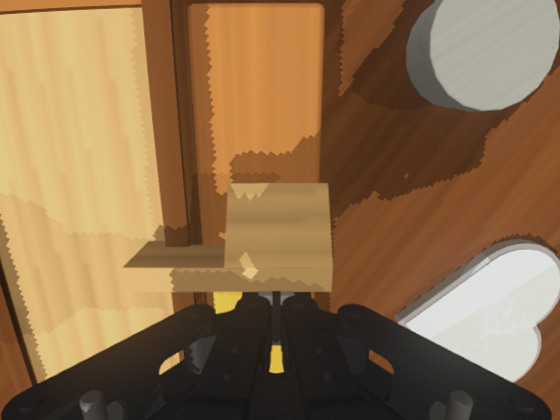

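The fingers have stopped (y = -0.7) while the push force rises to 21 N, so the lid is on its end stop. The arm's pale plate spans the wrist view at about rows 268–291, directly ahead of the fingers. Next I back off slightly and lift.

```bash

python3 -m crank '[[-0.003,0,0,0,0],[-0.003,0,0,0,0],[-0.002,0,-0.002,0,0],[0,0,-0.004,0,0],[0,0,-0.006,0,0]]'; python3 st.py
python3 -m crank '[[0,0,-0.01,0,0],[0,0,-0.03,0,0],[0,0,-0.04,0,0],[0,0,-0.04,0,0],[-0.02,0,-0.03,0,0]]'; python3 st.py
python3 -m crank '[[-0.04,0,-0.02,0,0],[-0.04,0,0,0,0],[-0.04,0,0,0,0],[-0.04,0,0,0,0],[0,0,0,0,0]]'; python3 st.py
python3 - <<'E'
from h import *
from workcell import imaging
for n in ("wrist","side","top"):
    d=imaging.snapshot(n); cv2.imwrite(f"pics/{n}5.png",d["frame"][:,:,::-1]); np.savez(f"{n}5.npz",**d)
E
```

```text
time_s: 11.95
eef_pos: [0.6136, -0.0688, 0.0508]
tcp_rot: [[-0.564, 0.826, 0.001], [0.826, 0.564, -0.0], [-0.001, 0.001, -1.0]]
force: [1.9, -2.3, -1.0]
width: -0.0001
box [76.6 -0.8 50.8] F box xyz [ 0.3 -3.  -1. ] j7 0.35
time_s: 12.45
eef_pos: [0.6237, -0.0818, 0.2036]
tcp_rot: [[-0.568, 0.823, 0.001], [0.823, 0.568, 0.001], [0.0, 0.001, -1.0]]
force: [1.1, 0.1, -0.3]
width: 0.0002
box [ 77.6 -17.3 203.6] F box xyz [ 1.  -0.5 -0.3] j7 0.45
time_s: 12.95
eef_pos: [0.7148, -0.2233, 0.2181]
tcp_rot: [[-0.559, 0.829, -0.003], [0.829, 0.559, -0.001], [0.001, -0.003, -1.0]]
force: [-0.2, -0.1, -1.5]
width: 0.0003
box [  73.  -185.5  218.1] F box xyz [-0.2  0.  -1.5] j7 0.62
```

View pics/wrist5.png

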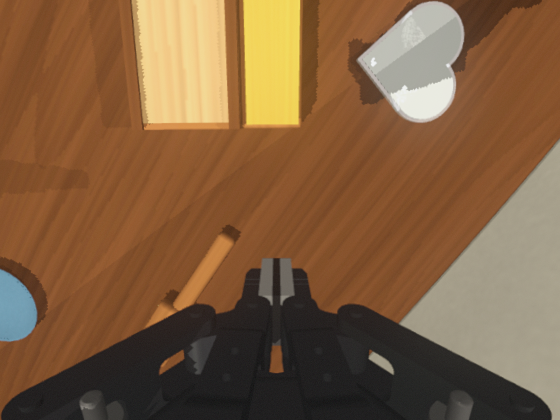

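View pics/top5.png

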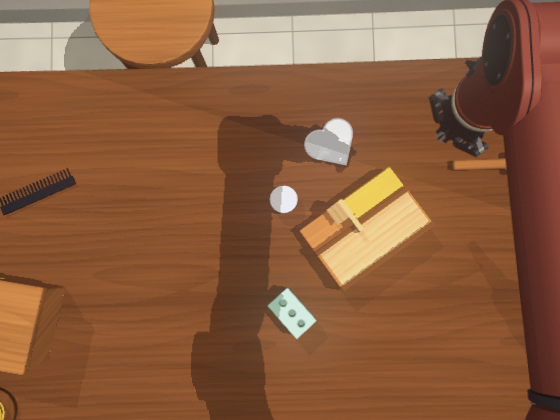

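The lid is shut, with the arm at about (352,215) in the top view; tin, holder and tray look unmoved. Now measuring the face position and bar height.

```bash
python3 - <<'E'
from h import *
d=dict(np.load("top5.npz"));f=d["frame"]
P=tobox(cloud(d))*1000;ok=d["depth"]>0
def med(P,ok,x0,x1,y0,y1,z0,z1):
    a=ok&(P[...,0]>x0)&(P[...,0]<x1)&(P[...,1]>y0)&(P[...,1]<y1)&(P[...,2]>z0)&(P[...,2]<z1); return a.sum(),np.median(P[a][:,2]).round(2)
print("bar top5",med(P,ok,60,90,-110,0,30,60))
d0=dict(np.load("top0.npz"));P0=tobox(cloud(d0))*1000
print("bar top0",med(P0,d0["depth"]>0,60,90,-110,-70,30,60), "top5 same area",med(P,ok,60,90,-110,-70,30,60))
d4=dict(np.load("wrist5.npz"));P4=tobox(cloud(d4))*1000
print("bar wrist",med(P4,d4["depth"]>0,60,90,-112,-60,30,60))
hsv=cv2.cvtColor(f,cv2.COLOR_RGB2HSV)
m=((hsv[...,0]>=21)&(hsv[...,0]<=28)&(hsv[...,1]>140)&(hsv[...,2]>120)).astype(np.uint8)
n,l,st,c=cv2.connectedComponentsWithStats(m);
for i in range(1,n):
    if st[i,4]>150 and 300<c[i][0]<470 and 150<c[i][1]<260:
        pts=np.argwhere(l==i)[:,::-1]
        W=tobox(cast(d,pts,.075))*1000; k=(W[:,0]>60)&(W[:,0]<85)
        W5=tobox(cast(d,pts,.05))*1000
        print(st[i],"face y@75:",np.percentile(W[k][:,1],[98,100]),"bar rect@50",W5[:,0].min(),W5[:,0].max(),W5[:,1].min())
cv2.imwrite("pics/top5c.png",cv2.resize(f[150:300,280:480],(800,600),interpolation=cv2.INTER_NEAREST)[:,:,::-1])
s=dict(np.load("side5.npz"));cv2.imwrite("pics/side5c.png",cv2.resize(s["frame"][120:300,230:430],(800,600)[:2],interpolation=cv2.INTER_NEAREST)[:,:,::-1])
E
```

```text
bar top5 (np.int64(724), np.float64(49.96))
bar top0 (np.int64(265), np.float64(49.88)) top5 same area (np.int64(261), np.float64(49.9))
bar wrist (np.int64(2002), np.float64(50.21))
[ 344  167   59   51 1287] face y@75: [6.80896438 9.18265491] bar rect@50 45.9819177609963 94.0230143635951 -116.19237742233567
```

View pics/top5c.png

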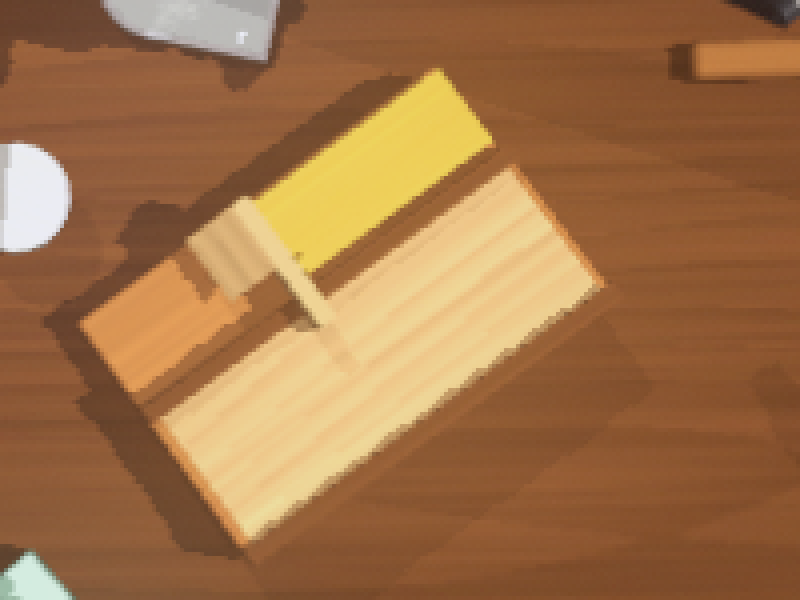

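View pics/side5c.png

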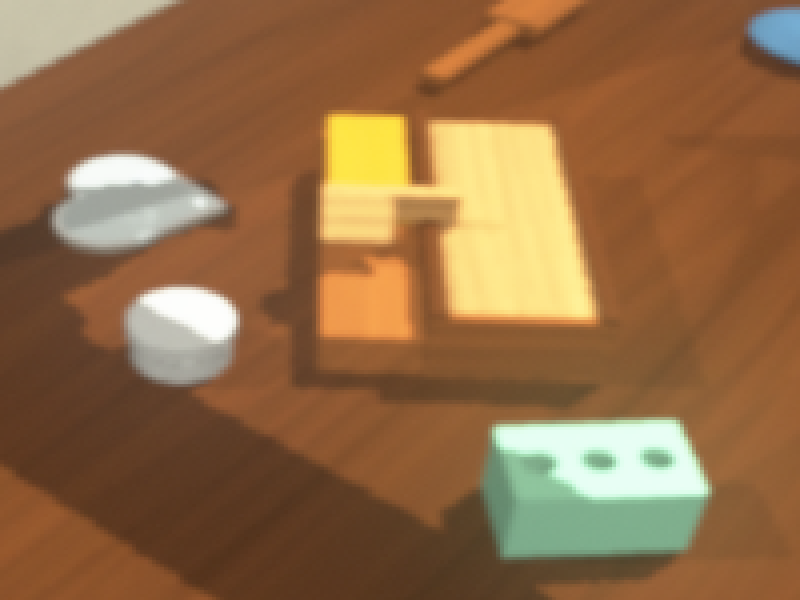

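Checks agree. The bar top is at 50.0 mm (fully up), the tooth shows at crop (298,255) behind the arm on its face side, and the face is at y ≈ 9 mm or a little beyond. Handing in.

```bash
python3 -m crank '[[0,0,0,0,0],[0,0,0,0,0],[0,0,0,0,0],[0,0,0,0,0],[0,0,0,0,0]]' && python3 -c "
from workcell import env; print(env.close_job())"
```

```text
time_s: 13.6
eef_pos: [0.7147, -0.217, 0.2205]
tcp_rot: [[-0.565, 0.825, 0.0], [0.825, 0.565, -0.0], [-0.0, 0.0, -1.0]]
force: [-1.0, 0.3, 0.9]
width: 0.0003
the job is handed in; nothing more can be done
None
```

The lid is shut and the catch has locked it; I handed the job in at 13.6 s of the 32 s allowed. With the fingers closed, I pressed the brass bar to its stop (41 mm above the table, 11 N). Still holding it down, I pushed the arm about 70 mm over the tooth until it met the end stop. There the push force rose to 21 N with no more travel. I then backed off, lifted the hand and moved it away.

Last checks, from the pictures taken just before hand-in:
- **Catch:** the bar top is at 50.0 mm in the top view and 50.2 mm in the wrist view, so it is fully up. The tooth is visible on the push-face side of the arm.
- **Lid:** the push face measured between 6.8 and 9.2 mm along the box, at the coarse resolution of the top camera. The nominal home position is 11 mm. That is slightly short, but with the bar fully up, the face must be past the tooth's end at 8 mm. That puts the lid at 0.088 m or more, above the 0.0865 m required.
- **Other items:** by eye, the holder, tin and tray look unmoved. The closed lid hides the brushes, so I could not check them at the end.
- **Robot:** the hand is about 0.2 m above the table, touching nothing.

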